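# Hang up the tin that holds the braai weight

## Robot

A 7-joint arm with a two-finger parallel gripper is mounted at the origin on the work surface. World frame = base frame: x ahead of the robot, y to its left, z up, the work surface at z = 0. Lengths are in m, angles in rad, forces in N, time in s.
With the tool pointing down it reaches from about 0.4 to 0.85 m from the base axis. Payload 4.4 kg.
Tool frame: the origin (TCP) lies midway between the tips of the shut fingers; the grasp point (between the pads) lies 19 mm behind it; x points along the fingers, y is the direction in which the jaws open and shut, and the axes are right-handed (so a half turn about x gives the same grasp; the last joint's range is limited). The gripper opens to 94 mm and grips with 3 to 60 N. Pads are 16 mm wide; open, the fingers measure 119 mm over their backs; the gripper's body (75 mm by 177 mm) begins 78 mm behind the grasp point.
Start: joints at [1.158, 0.628, 0.038, 1.517, -0.027, 0.996, -0.02], TCP at [0.221, -0.611, 0.205] pointing down, gripper open.
Joint ranges: [-3.06, 3.06], [-0.37, 2.12], [-1.25, 1.32], [0.18, 2.47], [-1.1, 4.24], [0.23, 1.98], [-2.94, 2.94]. Speed limits (rad/s): [2.57, 2.57, 3.14, 3.14, 3.14, 3.14, 3.14].

## Interface

Orientations are given as a unit quaternion [w, x, y, z].
In Python, from plant import read_state, camera, job_done gives the robot as it stands. The module is installed in compiled form; this text tells all that it offers.
- The arm moves only by the tool move_arm, never from a script. Its argument "series" is a list of rows, each a list of 3 entries, a list of its own where there are three numbers: the shift along the tool's x, y, z in m, then the turn, a rotation vector about the tool's x, y, z in rad, then the finger opening in m, from 0 to 0.094. A call has exactly 5 rows; each row shifts and turns the commanded pose from where the row before left it, along the tool's axes as they then stand; what a row does not reach is not made up. A row lasts 1/10 s, in which the tool goes at most 50 mm and 8.59 degrees, less where a joint would pass 70% of its speed; a pose out of reach is approached as far as the arm can. A call is refused whole if a number of a shift passes 0.05 or a number of a turn 0.15, either way. A call with a gripper value outside its range is refused whole. The fingers move at their own pace and stop on an object; "squeeze" is the grip in N (left out, the last holds). Time passes only in rows, so rows that do not move let the fingers close, or fill a call up. It gives the time, the measured TCP pose, the force and the opening at its end, in the units of the state.
- read_state(): the state, without advancing time (a new reading comes with each control period).
- camera(name): name is "side" or "top"; returns a dict with "color" (480x640x3 uint8, red, green, blue), "K" (3x3 intrinsics, pixels), "rvec" (rotation vector, rad) and "tvec" (3), from world to camera coordinates, as OpenCV has them. Camera axes: x right, y down, z forward; pixel columns grow to the right and rows downward; lengths in m; the calibration is good to about 2 mm. A picture is of the moment at which its call begins. There is no depth.
- job_done(): hands the job in, once; it reports no verdict.
The state is a dict: "clock": time; "joint_positions": joint angles; "joint_vel": joint speeds; "joint_efforts": joint torques, N m; "tool_pos": TCP position; "orientation": TCP orientation; "contact_force": force on the tool from outside, world axes, zero at the start; "ft_torque": the same for the moment, N m; "width": opening from 0.0 (shut) to 1.0 (fully open).
Only numpy, scipy, OpenCV 4.12 (cv2) and the standard library are available. Lean on these libraries where they do the work, as an engineer would, in place of code of your own. Each camera call takes 0.05 s, during which the arm holds its last target. There are 200 camera calls.

## Task

Three look-alike lidded tins stand on the shelf; one has the cast-iron braai weight inside, the other two only a cork pad. Find the heavy one by its heft and hang it by its handle on the hook of the stand, hanging free and still; the two light tins must stand on the shelf where they stood at first, so put back any that you lift. Keep the tins upright and do not disturb the other things on the shelf.

Things in the scene. Friction and masses are not known exactly. Their poses are not given: they have to be found in the camera images.
- tin_a: square steel tin with a shut, fixed lid, one of three look-alikes: 80 x 80 mm, lid 84 x 84 mm with its top 83 mm up; 145 mm high with its stiff upright handle (see its grip point). Origin: centre of the underside, z up. It weighs 0.22 to 0.27 kg with a cork pad inside, or 0.5 to 0.75 kg with the iron weight; which tin is the heavy one differs from start to start
- tin_b: square steel tin with a shut, fixed lid, one of three look-alikes: 80 x 80 mm, lid 84 x 84 mm with its top 83 mm up; 145 mm high with its stiff upright handle (see its grip point). Origin: centre of the underside, z up. It weighs 0.22 to 0.27 kg with a cork pad inside, or 0.5 to 0.75 kg with the iron weight; which tin is the heavy one differs from start to start
- tin_c: square steel tin with a shut, fixed lid, one of three look-alikes: 80 x 80 mm, lid 84 x 84 mm with its top 83 mm up; 145 mm high with its stiff upright handle (see its grip point). Origin: centre of the underside, z up. It weighs 0.22 to 0.27 kg with a cork pad inside, or 0.5 to 0.75 kg with the iron weight; which tin is the heavy one differs from start to start
- tin_a_grip (a point): centre of the handle's straight wooden crossbar of tin_a, 140 mm above its foot. The bar runs along the tin's y, 106 mm long, 10 x 10 mm in section, between two straps at y = -53 and +53 mm; under it, above the lid, is an open window 52 mm high and 100 mm wide through which the tin can be hung. Axes as the tin's
- tin_b_grip (a point): centre of the handle's straight wooden crossbar of tin_b, 140 mm above its foot. The bar runs along the tin's y, 106 mm long, 10 x 10 mm in section, between two straps at y = -53 and +53 mm; under it, above the lid, is an open window 52 mm high and 100 mm wide through which the tin can be hung. Axes as the tin's
- tin_c_grip (a point): centre of the handle's straight wooden crossbar of tin_c, 140 mm above its foot. The bar runs along the tin's y, 106 mm long, 10 x 10 mm in section, between two straps at y = -53 and +53 mm; under it, above the lid, is an open window 52 mm high and 100 mm wide through which the tin can be hung. Axes as the tin's
- hook: fixed steel hook stand: base plate 140 x 120 x 12 mm, post 16 mm thick, 280 mm high at its middle; a level bar 8 mm thick, top at 250 mm, runs from the post 120 mm along the stand's -x and ends in an upturned tip, 128 mm from the post, its top 266 mm high. Origin: centre of the underside, z up
- hook_seat (a point): point on top of the hook's level bar, 90 mm from the post, 250 mm high, where a crossbar should rest at right angles to the bar; axes as the stand's (the tip points to -x)
- jug: yellow ceramic sauce jug with one handle, 84 mm wide, 100 mm high; bystander, origin at centre of underside
- brush: basting brush, 210 mm long, lying along its x; bystander
- tray: open aluminium tray 130 x 190 x 40 mm; bystander, origin at centre of underside
- grinder: small dark jar, 48 mm wide, 85 mm high; bystander, origin at centre of underside
- bottle: amber sauce bottle, 60 mm wide, 190 mm high; bystander, origin at centre of underside
Things that resemble listed ones, but are neither listed nor needed, are in the scene too. Leave any pink or purple look-alike of the tin_c alone.

How it is judged:
At the end, for the whole second after the job is handed in: The heavy tin's weight (over 4 N) bears on the hook, its crossbar centre within 50 mm of hook_seat, tin within 0.35 rad of upright, slower than 50 mm/s. The two light tins stand on the shelf, upright within 0.1 rad, at rest (under 30 mm/s), each within 40 mm of where it started (((contact force between tin_a and hook above 4 N and distance between tin_a_grip and hook_seat below 0.05 m and angle between tin_a's own z axis and vertical below 0.35 rad and linear speed of tin_a below 0.05 m/s and distance of each of tin_b, tin_c from where it was at the start of the episode below 0.04 m and height (world z) of each of tin_b, tin_c below 0.01 m and angle between each of tin_b, tin_c's own z axis and vertical below 0.1 rad and linear speed of each of tin_b, tin_c below 0.03 m/s) or (contact force between tin_b and hook above 4 N and distance between tin_b_grip and hook_seat below 0.05 m and angle between tin_b's own z axis and vertical below 0.35 rad and linear speed of tin_b below 0.05 m/s and distance of each of tin_a, tin_c from where it was at the start of the episode below 0.04 m and height (world z) of each of tin_a, tin_c below 0.01 m and angle between each of tin_a, tin_c's own z axis and vertical below 0.1 rad and linear speed of each of tin_a, tin_c below 0.03 m/s) or (contact force between tin_c and hook above 4 N and distance between tin_c_grip and hook_seat below 0.05 m and angle between tin_c's own z axis and vertical below 0.35 rad and linear speed of tin_c below 0.05 m/s and distance of each of tin_a, tin_b from where it was at the start of the episode below 0.04 m and height (world z) of each of tin_a, tin_b below 0.01 m and angle between each of tin_a, tin_b's own z axis and vertical below 0.1 rad and linear speed of each of tin_a, tin_b below 0.03 m/s))); the robot touches nothing.
It fails at once if a tin is tipped more than 0.6 rad (angle between any of tin_a, tin_b, tin_c's own z axis and vertical above 0.6 rad).
It fails at once if a bystander (jug, brush, tray, grinder or bottle) is moved more than 40 mm (distance of any of jug, brush, tray, grinder, bottle from where it was at the start of the episode above 0.04 m).
It also fails if it takes over 72 s, if anything falls off the work surface, if the arm or the gripper's body presses on something with over 40 N, if the wrist force passes 120 N, or if a joint passes its speed limit or range.

## Working session

There is one attempt and no reset: what is moved stays moved. The work goes in short steps, Python scripts to look and compute and a tool call to move; the robot and the scene stay as the last step left them, time stands still between calls to the robot, and variables do not carry over. Pictures are saved under pics/ and viewed, about 8 in all and at most 12, crops included, and the job is handed in when it is done.

Besides the shell and the picture viewer there is one more tool, called after "Call:" by a JSON object that holds its "name" and its "arguments", one argument or row to a line. move_arm: Moves the arm, as the interface text tells. Its arguments: {"type":"object","properties":{"series":{"type":"array","items":{"type":"array"}},"squeeze":{"type":"number"}},"required":["series"]}

```bash
mkdir -p pics; cat > h.py <<'E'
import numpy as np, cv2
from plant import read_state, camera, job_done
from scipy.spatial.transform import Rotation as R
def snap(n,f=None):
    c=camera(n)
    if f: cv2.imwrite('pics/'+f,c['color'][:,:,::-1])
    return c
def ray(c,u,v,z):
    Rm=cv2.Rodrigues(np.array(c['rvec'],float))[0]; t=np.array(c['tvec'],float).ravel()
    o=-Rm.T@t; d=Rm.T@np.linalg.inv(c['K'])@np.array([u,v,1.])
    return o+d*(z-o[2])/d[2]
def proj(c,P):
    return cv2.projectPoints(np.array(P,float).reshape(-1,1,3),np.array(c['rvec'],float),np.array(c['tvec'],float),np.array(c['K'],float),None)[0].reshape(-1,2)
E
python3 - <<'E'
from h import *
import pickle
a=snap('top','top1.png');b=snap('side','side1.png')
pickle.dump((a,b),open('c1.pkl','wb'))
for c in(a,b):
    Rm=cv2.Rodrigues(np.array(c['rvec'],float))[0]; print((-Rm.T@np.array(c['tvec']).ravel()).round(3),Rm.round(2).tolist(),c['K'][0][0])
s=read_state();print(s)
print(R.from_quat(np.roll(s['orientation'],-1)).as_matrix().round(3))
E
```

```text
[0.448 0.017 1.273] [[-0.01, -1.0, -0.0], [-1.0, 0.01, -0.07], [0.07, 0.0, -1.0]] 456.2549567082722
[0.357 0.989 0.864] [[-0.98, -0.18, -0.0], [-0.1, 0.58, -0.81], [0.14, -0.79, -0.59]] 463.0883633571036
{'clock': 0.1, 'joint_positions': array([ 1.15818963,  0.62923079,  0.03839229,  1.5182572 , -0.02698466,
        0.99631316, -0.0199949 ]), 'joint_vel': array([-0.00093083, -0.00286189,  0.00205529, -0.00237178, -0.00080301,
        0.00057353,  0.00045681]), 'joint_efforts': array([ 3.12865428e-03, -5.50787151e+01,  1.14764180e+00, -1.87113762e+01,
       -5.21539722e-02,  1.92407391e-02,  2.06062589e-05]), 'tool_pos': array([ 0.22078222, -0.61071629,  0.20466339]), 'orientation': array([-0.12143115, -0.69639637, -0.12261013,  0.69660127]), 'contact_force': array([ 0.23763272,  0.21322691, -0.11473766]), 'ft_torque': array([ 0.00653769,  0.00638516, -0.02982194]), 'width': 0.9992196190402588}
[[-0.001  0.34  -0.94 ]
 [ 0.002 -0.94  -0.34 ]
 [-1.    -0.002 -0.   ]]
```

View pics/top1.png

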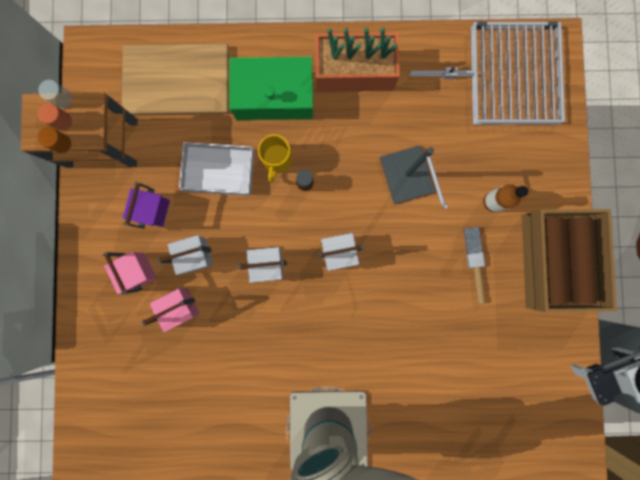

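View pics/side1.png

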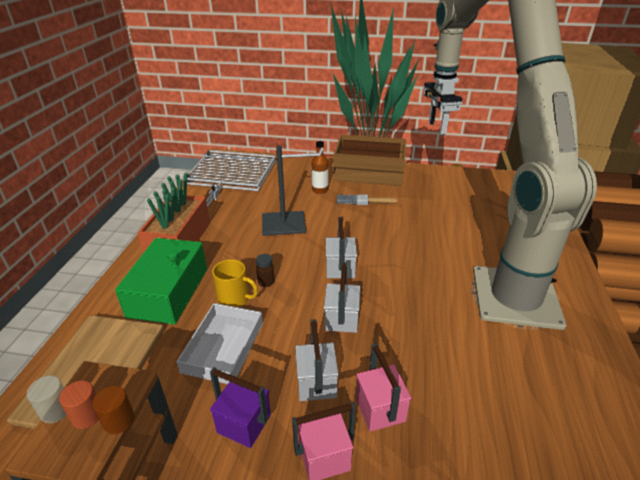

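The three silver tins are in the top view at (188,255), (264,265) and (340,252). The pink ones (130,272), (174,309) and the purple one (146,207) are the look-alikes to leave alone. The hook stand's base is at (410,175), with its bar tip at about (445,206). I'll measure these and confirm with one enlarged crop.

```bash
python3 - <<'E'
from h import *
import pickle
a,b=pickle.load(open('c1.pkl','rb'))
im=a['color']; hsv=cv2.cvtColor(im,cv2.COLOR_RGB2HSV)
for (u,v) in [(188,255),(264,265),(340,252)]:
    m=np.zeros(im.shape[:2],np.uint8); w=34
    sub=hsv[v-w:v+w,u-w:u+w]
    lid=((sub[...,1]<50)&(sub[...,2]>110)).astype(np.uint8)
    bar=((sub[...,2]<75)).astype(np.uint8)
    n,l,s,_=cv2.connectedComponentsWithStats(cv2.morphologyEx(lid,cv2.MORPH_CLOSE,np.ones((9,9))))
    k=1+np.argmax(s[1:,4]); pts=np.argwhere(l==k)[:,::-1]+[u-w,v-w]
    r=cv2.minAreaRect(pts.astype(np.float32)); 
    c=ray(a,*r[0],.083)
    n,l,s,_=cv2.connectedComponentsWithStats(bar,connectivity=8)
    k=1+np.argmax(s[1:,4]); bp=(np.argwhere(l==k)[:,::-1]+[u-w,v-w]).astype(np.float32)
    rb=cv2.minAreaRect(bp); box=cv2.boxPoints(rb); 
    P=[ray(a,*q,.145)[:2] for q in box]
    e=sorted([(np.linalg.norm(P[0]-P[1]),(P[0]-P[1])),(np.linalg.norm(P[1]-P[2]),(P[1]-P[2]))],key=lambda t:-t[0])
    d=e[0][1]; print('lid',c[:2].round(4),np.round(r[1],1),r[2],'bar',ray(a,*rb[0],.143)[:2].round(4),'len',round(e[0][0],3),round(e[1][0],3),'ang from y deg',np.degrees(np.arctan2(-d[0]*np.sign(d[1]),abs(d[1]))).round(1))
def crop(c,x0,y0,x1,y1,f):
    return cv2.resize(c['color'][y0:y1,x0:x1],None,fx=f,fy=f,interpolation=cv2.INTER_CUBIC)
t=crop(a,150,220,380,300,3.3); s1=crop(a,370,135,460,215,3.3); s2=crop(b,250,135,345,245,2.6)
H=300; o=np.zeros((t.shape[0]+300,800,3),np.uint8); o[:t.shape[0],:t.shape[1]]=t; o[t.shape[0]:t.shape[0]+s1.shape[0],:s1.shape[1]]=s1
o[t.shape[0]:t.shape[0]+s2.shape[0],310:310+s2.shape[1]]=s2
cv2.imwrite('pics/crop1.png',o[:600,:,::-1])
E
```

```text
lid [0.4758 0.3634] [33.1 33.2] 74.74488067626953 bar [0.485  0.3007] len 0.026 0.023 ang from y deg -27.1
lid [0.4484 0.1622] [32.4 33.2] 84.5596694946289 bar [0.4522 0.1054] len 0.01 0.007 ang from y deg -0.8
lid [ 0.4792 -0.0354] [32.5 32.8] 79.3803482055664 bar [ 0.4843 -0.0806] len 0.01 0.004 ang from y deg 25.7
```

View pics/crop1.png

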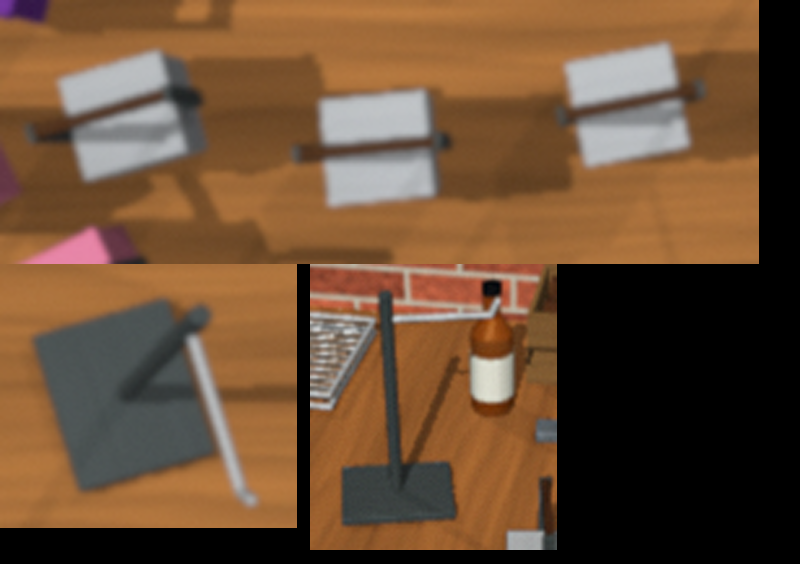

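```bash
python3 - <<'E'
from h import *
import pickle
a,b=pickle.load(open('c1.pkl','rb'))
for p,q in [((159.1,259.7),(211.5,250.)),((239.7,266.1),(285.8,262.7)),((319.7,254.8),(363,247))]:
    P=ray(a,*p,.143)[:2];Q=ray(a,*q,.143)[:2];d=P-Q
    print(((P+Q)/2).round(4),np.linalg.norm(d).round(3),'yaw',np.degrees(np.arctan2(-d[0],d[1])).round(1))
post=ray(a,430.6,150.8,.28)[:2]; b0=ray(a,427.6,156.5,.25)[:2]; tip=ray(a,445.8,206.5,.264)[:2]
base=np.mean([ray(a,370+x/3.3,135+y/3.3,.012)[:2] for x,y in[(35,76),(165,36),(215,188),(82,226)]],0)
print(post,b0,tip,base,np.linalg.norm(tip-base))
d=(tip-base)/np.linalg.norm(tip-base);print('dir -x',d,'seat',base+.09*d, np.degrees(np.arctan2(d[1],d[0])))
# side check
print('side tip proj',proj(b,[[*tip,.266],[*base,.28]]), 'side seen', (250+(497-310)/2.6,135+(298-264)/2.6),(250+(386-310)/2.6,135+(294-264)/2.6))
# gripper yaw: jaw angle
E
```

```text
[0.4744 0.3497] 0.132 yaw 9.7
[0.4482 0.1579] 0.114 yaw 3.4
[ 0.479  -0.0368] 0.109 yaw 9.4
[ 0.69322738 -0.23080279] [ 0.68761872 -0.2310908 ] [ 0.57112964 -0.26476821] [ 0.69259192 -0.23161746] 0.1259049510043011
dir -x [-0.96471406 -0.26329979] seat [ 0.60576765 -0.25531444] -164.73404942270045
side tip proj [[322.32033828 147.45049842]
 [279.74094956 144.89839084]] side seen (321.9230769230769, 148.07692307692307) (279.2307692307692, 146.53846153846155)
```

```bash
cat >> h.py <<'E'
TIN={}
def go(pos,yaw):
    "tool-frame shift and turn to reach pos with tool down, tool y at azimuth yaw deg"
    s=read_state(); C=R.from_quat(np.roll(s['orientation'],-1)); y=np.radians(yaw)
    Y=np.array([np.cos(y),np.sin(y),0]);X=np.array([0,0,-1.]);T=R.from_matrix(np.c_[X,Y,np.cross(X,Y)])
    print('t',round(s['clock'],2),'pos',s['tool_pos'].round(4),'F',s['contact_force'].round(2),'w',round(s['width'],3))
    print('shift(now axes)',C.inv().apply(pos-s['tool_pos']).round(4),'(goal axes)',T.inv().apply(pos-s['tool_pos']).round(4),'turn',(C.inv()*T).as_rotvec().round(4))
def cam(p): # crop px helper
    pass
E
python3 - <<'E'
from h import *
import pickle
a,b=pickle.load(open('c1.pkl','rb'))
for n,q in dict(L=[(58,80),(160,52),(187,152),(85,181)],M=[(319,98),(428,90),(437,197),(327,207)],Rr=[(563,63),(667,43),(690,150),(587,167)]).items():
    P=np.array([ray(a,150+x/3.3,220+y/3.3,.083)[:2] for x,y in q]); c=P.mean(0)
    d=P[0]-P[1]+P[3]-P[2]; print(n,c.round(4),'yaw',np.degrees(np.arctan2(-d[0],d[1])).round(1),np.linalg.norm(d)/2, 'side bar proj',proj(b,[*c,.14]).round(0))
go([.479,-.036,.305],10)
E
```

```text
L [0.4748 0.3626] yaw 14.9 0.08335354341554779 side bar proj [[317. 340.]]
M [0.4471 0.161 ] yaw 3.9 0.086628553409441 side bar proj [[344. 277.]]
Rr [ 0.4778 -0.0359] yaw 9.4 0.08305372482389946 side bar proj [[342. 229.]]
t 0.1 pos [ 0.2208 -0.6107  0.2047] F [ 0.24  0.21 -0.11] w 0.999
shift(now axes) [-0.0996 -0.4529 -0.4382] (goal axes) [-0.1003  0.3541 -0.5211] turn [-1.3985e+00 -1.2000e-03  1.4000e-03]
```

Call:
{"name": "move_arm", "arguments": {
  "series": [
    [[-0.02,0,0],[-0.14,0,0],0.094],
    [[-0.02,0,0],[-0.14,0,0],0.094],
    [[-0.02,0,0],[-0.14,0,0],0.094],
    [[-0.02,0,0],[-0.14,0,0],0.094],
    [[-0.02,0,0],[-0.14,0,0],0.094]
  ],
  "squeeze": 60
}}

```text
clock: 0.6
tool_pos: [0.2207, -0.611, 0.3058]
orientation: [0.355, 0.611, 0.356, -0.611]
contact_force: [0.9, 0.8, 0.4]
width: 0.998
```

Call:
{"name": "move_arm", "arguments": {
  "series": [
    [[0,0,0],[-0.14,0,0],0.094],
    [[0,0,0],[-0.14,0,0],0.094],
    [[0,0,0],[-0.14,0,0],0.094],
    [[0,0,0],[-0.14,0,0],0.094],
    [[0,0,0],[-0.14,0,0],0.094]
  ]
}}

```text
clock: 1.1
tool_pos: [0.2207, -0.611, 0.3049]
orientation: [0.543, 0.453, 0.544, -0.452]
contact_force: [0.5, -0.2, -0.1]
width: 1.0
```

Call:
{"name": "move_arm", "arguments": {
  "series": [
    [[0,0.0235,-0.0363],[0,0,0],0.094],
    [[0,0.0235,-0.0363],[0,0,0],0.094],
    [[0,0.0235,-0.0363],[0,0,0],0.094],
    [[0,0.0235,-0.0363],[0,0,0],0.094],
    [[0,0.0235,-0.0363],[0,0,0],0.094]
  ]
}}

```text
clock: 1.6
tool_pos: [0.3051, -0.4102, 0.3052]
orientation: [0.542, 0.454, 0.542, -0.454]
contact_force: [0.4, 0.9, -0.2]
width: 1.0
```

Call:
{"name": "move_arm", "arguments": {
  "series": [
    [[0,0.0235,-0.0363],[0,0,0],0.094],
    [[0,0.0235,-0.0363],[0,0,0],0.094],
    [[0,0.0235,-0.0363],[0,0,0],0.094],
    [[0,0.0235,-0.0363],[0,0,0],0.094],
    [[0,0.0235,-0.0363],[0,0,0],0.094]
  ]
}}

```text
clock: 2.1
tool_pos: [0.3889, -0.2111, 0.3054]
orientation: [0.542, 0.454, 0.542, -0.454]
contact_force: [0.9, 1.1, -0.6]
width: 1.002
```

Call:
{"name": "move_arm", "arguments": {
  "series": [
    [[0,0.0235,-0.0363],[0,0,0],0.094],
    [[0,0.0235,-0.0363],[0,0,0],0.094],
    [[0,0.0235,-0.0363],[0,0,0],0.094],
    [[0,0.0235,-0.0363],[0,0,0],0.094],
    [[0,0.0235,-0.0363],[0,0,0],0.094]
  ]
}}

```text
clock: 2.6
tool_pos: [0.4728, -0.0121, 0.3053]
orientation: [0.542, 0.454, 0.542, -0.454]
contact_force: [0.3, -0.9, -0.7]
width: 0.997
```

```bash
python3 -c "
from h import *
go([.474,-.014,.121],9.5)"
```

```text
t 2.6 pos [ 0.4728 -0.0121  0.3053] F [ 0.3  -0.86 -0.68] w 0.997
shift(now axes) [0.1843 0.0009 0.0021] (goal axes) [0.1843 0.0008 0.0021] turn [0.0098 0.0003 0.0003]
```

Call:
{"name": "move_arm", "arguments": {
  "series": [
    [[0.036,0.001,0.002],[0.01,0,0],0.094],
    [[0.037,0,0],[0,0,0],0.094],
    [[0.037,0,0],[0,0,0],0.094],
    [[0.037,0,0],[0,0,0],0.094],
    [[0.037,0,0],[0,0,0],0.06]
  ]
}}

```text
clock: 3.1
tool_pos: [0.4738, -0.0154, 0.12]
orientation: [0.54, 0.457, 0.54, -0.457]
contact_force: [0.8, -0.4, -0.3]
width: 0.945
```

Call:
{"name": "move_arm", "arguments": {
  "series": [
    [[0,0,0],[0,0,0],0.04],
    [[0,0,0],[0,0,0],0.025],
    [[0,0,0],[0,0,0],0.015],
    [[0,0,0],[0,0,0],0.0],
    [[0,0,0],[0,0,0],0.0]
  ]
}}

```text
clock: 3.6
tool_pos: [0.475, -0.0154, 0.1228]
orientation: [0.54, 0.457, 0.539, -0.456]
contact_force: [0.2, 0.3, 0.5]
width: 0.526
```

Call:
{"name": "move_arm", "arguments": {
  "series": [
    [[0,0,0],[0,0,0],0.0],
    [[0,0,0],[0,0,0],0.0],
    [[0,0,0],[0,0,0],0.0],
    [[0,0,0],[0,0,0],0.0],
    [[0,0,0],[0,0,0],0.0]
  ]
}}

```text
clock: 4.1
tool_pos: [0.4751, -0.015, 0.1217]
orientation: [0.54, 0.457, 0.539, -0.456]
contact_force: [2.5, -0.4, -1.5]
width: 0.099
```

```bash
python3 -c "
from h import *
go([.474,-.014,.121],9.5)"
```

```text
t 4.1 pos [ 0.4751 -0.015   0.1217] F [ 2.51 -0.36 -1.47] w 0.099
shift(now axes) [ 0.0007 -0.001  -0.0012] (goal axes) [ 0.0007 -0.001  -0.0012] turn [ 0.0004 -0.0001 -0.0022]
```

Gripped: an opening of 9.4 mm matches the 10 mm bar. Next I lift 30 mm and weigh.

Call:
{"name": "move_arm", "arguments": {
  "series": [
    [[-0.006,0,0],[0,0,0],0.0],
    [[-0.006,0,0],[0,0,0],0.0],
    [[-0.006,0,0],[0,0,0],0.0],
    [[-0.006,0,0],[0,0,0],0.0],
    [[-0.006,0,0],[0,0,0],0.0]
  ]
}}

```text
clock: 4.6
tool_pos: [0.4738, -0.0153, 0.152]
orientation: [0.54, 0.457, 0.54, -0.457]
contact_force: [-0.5, 0.3, -6.3]
width: 0.099
```

Call:
{"name": "move_arm", "arguments": {
  "series": [
    [[0,0,0],[0,0,0],0.0],
    [[0,0,0],[0,0,0],0.0],
    [[0,0,0],[0,0,0],0.0],
    [[0,0,0],[0,0,0],0.0],
    [[0,0,0],[0,0,0],0.0]
  ]
}}

```text
clock: 5.1
tool_pos: [0.4739, -0.0153, 0.1513]
orientation: [0.54, 0.457, 0.54, -0.457]
contact_force: [0.3, 1.0, -5.8]
width: 0.1
```

```bash
python3 -c "
from h import *
f=[]
for i in range(6):
    c=camera('side'); s=read_state(); f.append(np.r_[s['contact_force'],s['ft_torque']])
f=np.array(f);print(f[:,2].round(2),f.mean(0).round(3))
go([.474,-.014,.121],9.5)"
```

```text
[-6.11 -6.3  -5.35 -5.92 -4.98 -6.8 ] [ 0.098  0.06  -5.91   0.1   -0.07  -0.022]
t 5.4 pos [ 0.474  -0.0153  0.1514] F [ 0.72 -0.66 -6.8 ] w 0.1
shift(now axes) [ 0.0304  0.0002 -0.0013] (goal axes) [ 0.0304  0.0002 -0.0013] turn [ 0.0001 -0.      0.0001]
```

This tin weighs 5.9 N, about 0.60 kg, so it is the heavy one and the others need not be touched. I raise it, turn it to the hook's direction, and move to the pre-entry point.

Call:
{"name": "move_arm", "arguments": {
  "series": [
    [[-0.0231,0,0],[-0.02,0,0],0.0],
    [[-0.0231,0,0],[-0.02,0,0],0.0],
    [[-0.0231,0,0],[-0.02,0,0],0.0],
    [[-0.0231,0,0],[-0.02,0,0],0.0],
    [[-0.0231,0,0],[-0.02,0,0],0.0]
  ]
}}

```text
clock: 5.9
tool_pos: [0.4735, -0.0153, 0.2678]
orientation: [0.562, 0.429, 0.562, -0.429]
contact_force: [0.7, -0.4, -6.0]
width: 0.1
```

```bash
python3 -c "
from h import *
go([.494,-.264,.267],15.3)"
```

```text
t 5.9 pos [ 0.4735 -0.0153  0.2678] F [ 0.71 -0.37 -5.98] w 0.1
shift(now axes) [ 0.0008 -0.0458  0.2453] (goal axes) [ 0.0008 -0.0459  0.2453] turn [-0.0001 -0.0001  0.0006]
```

Call:
{"name": "move_arm", "arguments": {
  "series": [
    [[0,-0.004,0.02],[0,0,0],0.0],
    [[0,-0.004,0.025],[0,0,0],0.0],
    [[0,-0.005,0.025],[0,0,0],0.0],
    [[0,-0.005,0.025],[0,0,0],0.0],
    [[0,-0.005,0.025],[0,0,0],0.0]
  ]
}}

```text
clock: 6.4
tool_pos: [0.4829, -0.1381, 0.2668]
orientation: [0.562, 0.429, 0.562, -0.429]
contact_force: [0.3, -0.4, -6.2]
width: 0.097
```

Call:
{"name": "move_arm", "arguments": {
  "series": [
    [[0,-0.005,0.03],[0,0,0],0.0],
    [[0,-0.006,0.03],[0,0,0],0.0],
    [[0,-0.006,0.03],[0,0,0],0.0],
    [[0,-0.006,0.025],[0,0,0],0.0],
    [[0,0,0.01],[0,0,0],0.0]
  ]
}}

```text
clock: 6.9
tool_pos: [0.4926, -0.2676, 0.2663]
orientation: [0.561, 0.43, 0.561, -0.431]
contact_force: [-0.6, -1.3, -6.3]
width: 0.098
```

```bash
python3 -c "
from h import *
go([.494,-.264,.267],15.3)
a=snap('top');b=snap('side')
import pickle;pickle.dump((a,b),open('c2.pkl','wb'))
A=cv2.resize(a['color'][130:300,340:500],None,fx=2.5,fy=2.5,interpolation=2);B=cv2.resize(b['color'][90:260,240:400],None,fx=2.5,fy=2.5,interpolation=2)
cv2.imwrite('pics/c2.png',np.hstack([A,B])[:,:,::-1])
"
```

```text
t 6.9 pos [ 0.4926 -0.2676  0.2663] F [-0.59 -1.3  -6.29] w 0.098
shift(now axes) [-0.0007  0.0022 -0.0031] (goal axes) [-0.0007  0.0023 -0.0031] turn [-0.0056  0.0013  0.0023]
```

View pics/c2.png

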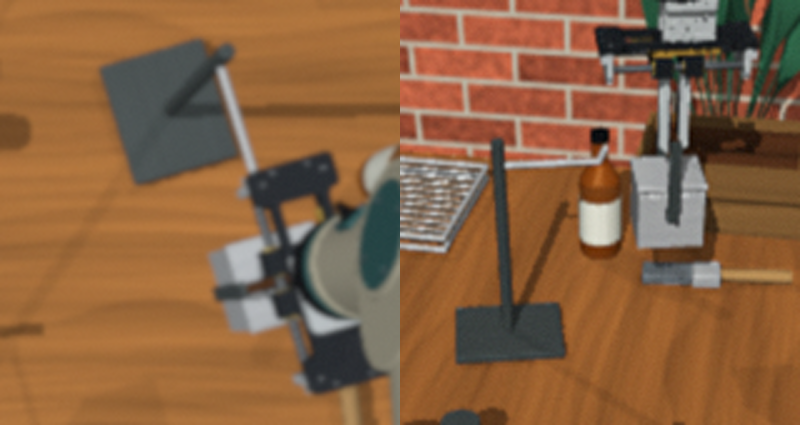

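The crops show the tin hanging upright in the gripper just outside the hook tip; tip at about (605,150) and near strap at about (675,145–222) in the right half. I'll check the heights by projection.

```bash
python3 -c "
from h import *
import pickle
a,b=pickle.load(open('c2.pkl','rb'))
x=np.array([np.cos(np.radians(15.3)),np.sin(np.radians(15.3))]);y=np.array([-x[1],x[0]])
s=read_state();g=s['tool_pos'];c=g[:2]-.021*y;zb=g[2]+.0183
def d(p):return (p-[240,90])*2.5+[400,0]
pts=[[*(c+.053*y),zb+.005],[*(c+.053*y),zb-.08],[*(c-.042*x+.042*y),zb-.057],[*(c+.042*x+.042*y),zb-.057],[*(c+.04*x+.04*y),zb-.14],[*(c-.04*x+.04*y),zb-.14]]
print(d(proj(b,pts)).round(0))
print(((proj(a,pts)-[340,130])*2.5).round(0))
"
```

```text
[[675. 141.]
 [672. 207.]
 [707. 184.]
 [636. 187.]
 [637. 247.]
 [701. 244.]]
[[240. 287.]
 [217. 291.]
 [248. 330.]
 [221. 242.]
 [204. 251.]
 [227. 328.]]
```

Call:
{"name": "move_arm", "arguments": {
  "series": [
    [[-0.0007,0.011,-0.003],[-0.005,0,0],0.0],
    [[0,0.011,0],[0,0,0],0.0],
    [[0,0.011,0],[0,0,0],0.0],
    [[0,0.011,0],[0,0,0],0.0],
    [[0,0.011,0],[0,0,0],0.0]
  ]
}}

```text
clock: 7.5
tool_pos: [0.5475, -0.2452, 0.2677]
orientation: [0.563, 0.428, 0.563, -0.427]
contact_force: [0.3, -0.2, -6.8]
width: 0.098
```

```bash
python3 -c "
from h import *
go([.600,-.235,.267],15.3)"
```

```text
t 7.5 pos [ 0.5475 -0.2452  0.2677] F [ 0.27 -0.21 -6.84] w 0.098
shift(now axes) [0.0007 0.0533 0.0043] (goal axes) [0.0007 0.0533 0.004 ] turn [ 0.0052 -0.0001 -0.0003]
```

Call:
{"name": "move_arm", "arguments": {
  "series": [
    [[0,0.01,0.004],[0.005,0,0],0.0],
    [[0,0.011,0],[0,0,0],0.0],
    [[0,0.011,0],[0,0,0],0.0],
    [[0,0.011,0],[0,0,0],0.0],
    [[0,0.01,0],[0,0,0],0.0]
  ]
}}

```text
clock: 8.0
tool_pos: [0.5994, -0.2357, 0.2676]
orientation: [0.562, 0.429, 0.562, -0.429]
contact_force: [0.8, 0.6, -6.3]
width: 0.098
```

```bash
python3 -c "
from h import *
go([.600,-.235,.237],15.3)
a=snap('top');b=snap('side')
A=cv2.resize(a['color'][130:300,340:500],None,fx=2.5,fy=2.5,interpolation=2);B=cv2.resize(b['color'][90:260,240:400],None,fx=2.5,fy=2.5,interpolation=2)
cv2.imwrite('pics/c3.png',np.hstack([A,B])[:,:,::-1])
"
```

```text
t 8.0 pos [ 0.5994 -0.2357  0.2676] F [ 0.85  0.62 -6.26] w 0.098
shift(now axes) [ 0.0306  0.0008 -0.0005] (goal axes) [ 0.0306  0.0008 -0.0005] turn [-0.0009 -0.0003 -0.0002]
```

View pics/c3.png

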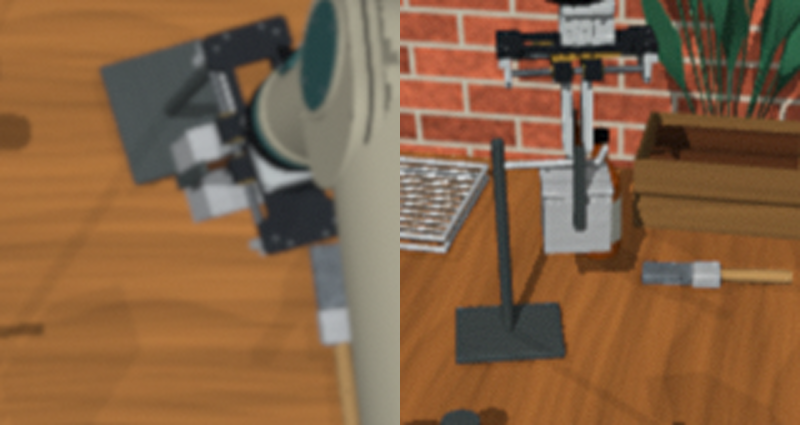

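The bar passes through the handle window: it runs from the post (500,165) behind the strap at (580,190), with the tip at (605,152) on the outer side. There is no contact force yet. Now I lower slowly.

Call:
{"name": "move_arm", "arguments": {
  "series": [
    [[0.007,0,0],[0,0,0],0.0],
    [[0.007,0,0],[0,0,0],0.0],
    [[0.006,0,0],[0,0,0],0.0],
    [[0.004,0,0],[0,0,0],0.0],
    [[0.003,0,0],[0,0,0],0.0]
  ]
}}

```text
clock: 8.6
tool_pos: [0.598, -0.2362, 0.2401]
orientation: [0.562, 0.429, 0.562, -0.429]
contact_force: [-0.5, -0.3, -6.0]
width: 0.099
```

Call:
{"name": "move_arm", "arguments": {
  "series": [
    [[0.001,0,0],[0,0,0],0.0],
    [[0.001,0,0],[0,0,0],0.0],
    [[0.001,0,0],[0,0,0],0.0],
    [[0,0,0],[0,0,0],0.0],
    [[0,0,0],[0,0,0],0.0]
  ]
}}

```text
clock: 9.1
tool_pos: [0.5985, -0.2361, 0.2378]
orientation: [0.562, 0.429, 0.562, -0.429]
contact_force: [-0.4, 0.3, -6.0]
width: 0.098
```

Call:
{"name": "move_arm", "arguments": {
  "series": [
    [[0.0005,0,0],[0,0,0],0.0],
    [[0.0005,0,0],[0,0,0],0.0],
    [[0.0005,0,0],[0,0,0],0.0],
    [[0,0,0],[0,0,0],0.0],
    [[0,0,0],[0,0,0],0.0]
  ]
}}

```text
clock: 9.6
tool_pos: [0.5985, -0.2361, 0.2364]
orientation: [0.562, 0.429, 0.562, -0.429]
contact_force: [0.1, 0.9, -4.3]
width: 0.098
```

Call:
{"name": "move_arm", "arguments": {
  "series": [
    [[0.0005,0,0],[0,0,0],0.0],
    [[0.0005,0,0],[0,0,0],0.0],
    [[0,0,0],[0,0,0],0.0],
    [[0,0,0],[0,0,0],0.0],
    [[0,0,0],[0,0,0],0.0]
  ]
}}

```text
clock: 10.1
tool_pos: [0.5986, -0.236, 0.2359]
orientation: [0.562, 0.429, 0.562, -0.429]
contact_force: [-3.1, 0.9, 3.0]
width: 0.101
```

Call:
{"name": "move_arm", "arguments": {
  "series": [
    [[-0.0005,0,0],[0,0,0],0.0],
    [[0,0,0],[0,0,0],0.012],
    [[0,0,0],[0,0,0],0.018],
    [[0,0,0],[0,0,0],0.026],
    [[0,0,0],[0,0,0],0.034]
  ]
}}

```text
clock: 10.6
tool_pos: [0.5987, -0.2362, 0.2356]
orientation: [0.562, 0.429, 0.562, -0.429]
contact_force: [0.6, 0.5, -0.3]
width: 0.326
```

Call:
{"name": "move_arm", "arguments": {
  "series": [
    [[0,0,0],[0,0,0],0.034],
    [[0,0,0],[0,0,0],0.034],
    [[0,0,0],[0,0,0],0.034],
    [[0,0,0],[0,0,0],0.034],
    [[0,0,0],[0,0,0],0.034]
  ]
}}

```text
clock: 11.1
tool_pos: [0.5984, -0.2361, 0.2357]
orientation: [0.562, 0.429, 0.562, -0.429]
contact_force: [-0.2, 0.9, 0.4]
width: 0.364
```

```bash
python3 -c "
from h import *
go([.600,-.235,.237],15.3)
a=snap('top');b=snap('side')
A=cv2.resize(a['color'][130:300,340:500],None,fx=2.5,fy=2.5,interpolation=2);B=cv2.resize(b['color'][90:260,240:400],None,fx=2.5,fy=2.5,interpolation=2)
cv2.imwrite('pics/c4.png',np.hstack([A,B])[:,:,::-1])
"
```

```text
t 11.1 pos [ 0.5984 -0.2361  0.2357] F [-0.25  0.93  0.36] w 0.364
shift(now axes) [-0.0013  0.0018 -0.0006] (goal axes) [-0.0013  0.0018 -0.0006] turn [-0.0011  0.     -0.    ]
```

View pics/c4.png

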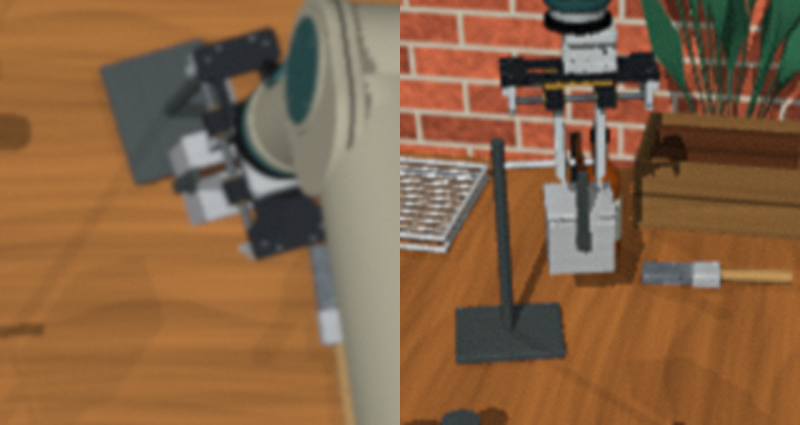

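The tin hangs on the bar, with the fingers open either side of the crossbar at about (560,155) and (600,155) and the tool force near zero. I withdraw straight up and settle.

Call:
{"name": "move_arm", "arguments": {
  "series": [
    [[-0.005,0,0],[0,0,0],0.034],
    [[-0.01,0,0],[0,0,0],0.034],
    [[-0.015,0,0],[0,0,0],0.034],
    [[-0.03,0,0],[0,0,0],0.034],
    [[-0.04,0,0],[0,0,0],0.034]
  ]
}}

```text
clock: 11.7
tool_pos: [0.5975, -0.2359, 0.3361]
orientation: [0.561, 0.429, 0.563, -0.43]
contact_force: [0.7, -0.9, -0.4]
width: 0.366
```

Call:
{"name": "move_arm", "arguments": {
  "series": [
    [[-0.02,-0.03,0],[0,0,0],0.034],
    [[0,-0.04,0],[0,0,0],0.034],
    [[0,-0.04,0],[0,0,0],0.034],
    [[0,-0.04,0],[0,0,0],0.034],
    [[0,0,0],[0,0,0],0.034]
  ]
}}

```text
clock: 12.2
tool_pos: [0.4489, -0.2783, 0.3569]
orientation: [0.561, 0.429, 0.561, -0.433]
contact_force: [-0.8, -1.2, 0.1]
width: 0.363
```

Call:
{"name": "move_arm", "arguments": {
  "series": [
    [[0,0,0],[0,0,0],0.034],
    [[0,0,0],[0,0,0],0.034],
    [[0,0,0],[0,0,0],0.034],
    [[0,0,0],[0,0,0],0.034],
    [[0,0,0],[0,0,0],0.034]
  ]
}}

```text
clock: 12.7
tool_pos: [0.4543, -0.275, 0.3554]
orientation: [0.562, 0.429, 0.562, -0.429]
contact_force: [-0.7, -0.0, -0.0]
width: 0.363
```

Call:
{"name": "move_arm", "arguments": {
  "series": [
    [[0,0,0],[0,0,0],0.034],
    [[0,0,0],[0,0,0],0.034],
    [[0,0,0],[0,0,0],0.034],
    [[0,0,0],[0,0,0],0.034],
    [[0,0,0],[0,0,0],0.034]
  ]
}}

```text
clock: 13.2
tool_pos: [0.4537, -0.2755, 0.3557]
orientation: [0.562, 0.429, 0.562, -0.429]
contact_force: [-0.3, 0.3, 0.0]
width: 0.361
```

```bash
python3 -c "
from h import *
b=snap('side')
for i in range(8): b2=snap('side')
a=snap('top')
print(np.abs(b['color'][90:260,280:340].astype(int)-b2['color'][90:260,280:340]).max(), read_state()['clock'])
A=cv2.resize(a['color'][130:300,340:500],None,fx=2.5,fy=2.5,interpolation=2);B=cv2.resize(b2['color'][90:260,240:400],None,fx=2.5,fy=2.5,interpolation=2)
cv2.imwrite('pics/c5.png',np.hstack([A,B])[:,:,::-1])
import pickle
a0,_=pickle.load(open('c1.pkl','rb'))
print('light tins diff',np.abs(a0['color'][225:300,150:290].astype(int)-a['color'][225:300,150:290]).mean())
"
```

```text
11 13.7
light tins diff 1.8435555555555556
```

View pics/c5.png

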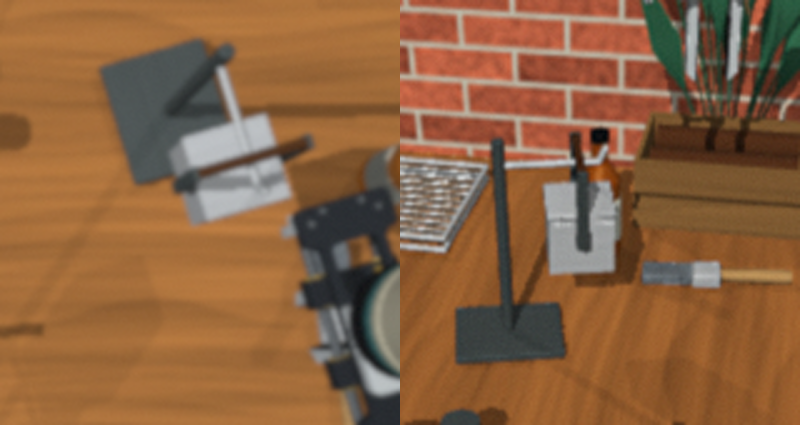

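The tin hangs centred: bar ends are at (187,182) and (310,143) and the hook bar crosses near their middle. It is still, and the robot is clear, so I'm handing in.

```bash
python3 -c "
from h import *
print(job_done())"
```

```text
the job is handed in; nothing more can be done
None
```

The heavy tin is hanging on the hook, and I handed the job in at about 13.7 s on the robot's clock; no verdict is reported.

- **Finding the heavy tin:** I lifted the rightmost silver tin first and it weighed about 5.9 N (0.60 kg), so it was the heavy one. I never touched the two light tins or the pink and purple look-alikes.
- **Hanging it:** I carried it upright, passed the hook bar through the handle window above the tip, lowered it onto the bar, let go and backed off.
- **Last checks:**
  - The tin hangs upright with the hook bar crossing near the middle of its crossbar.
  - It showed no visible motion over about 0.4 s.
  - The tool force was near zero with the gripper about 15 cm away.
  - The part of the top view with the light tins looks as it did at the start.
  - No check failed. I did not re-measure the bystanders, but I saw no contact with them.

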